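# Test a freewheel both ways on the bench

## Task

Test the freewheel that has the larger sprocket, turning it only by its T-handle. First turn the handle anticlockwise (seen from above) by a good sixth of a turn: it must spin loose while the sprocket stays still. Then turn it clockwise so that it grips and carries the sprocket round until the sprocket's pointer stands opposite the index post, let go and leave it so; leave the smaller freewheel alone.

Things in the scene. Friction and masses are not known exactly. Their poses are not given: they have to be found in the camera images.
- large_sprocket: Sprocket to test: dark steel chain sprocket, 136 mm across, level, top 38 mm above the bench, on an upright shaft over a fixed round grey base 196 mm across. A bright pointer strip (9 mm wide) sticks 12 mm out over its rim. Origin on the shaft axis at bench height, z up, pointer along -x. Turn it only through the handle; light drag (0.12 N m), stays where it is left.
- large_sprocket_turn (a joint): angle of the large sprocket, rad, growing clockwise seen from above; 0 = pointer exactly opposite the index post. Starts 34 to 54 degrees short (-0.95 to -0.6), to be carried clockwise.
- large_handle_turn (a joint): angle of the large freewheel's T-handle about the same shaft, rad, growing clockwise seen from above. Anticlockwise (falling) it ratchets loose. Clockwise (rising) a pawl grips at the next ratchet tooth: after 0 to 15 degrees of free play the sprocket turns with it degree for degree. No end stops, stays where it is left.
- large_grip (a point): Large freewheel: centre of the T-handle's bar, on the shaft axis, 99 mm above the bench. Bar black, level, 90 mm long, 16 mm wide, 24 mm high (87 to 111 mm above the bench) on a 15 mm round stem; clear below it down to a pawl arm at 61 mm. x axis across the bar, y along it; turns with the handle.
- large_handle_end (a point): Large freewheel: one end of the handle bar, at mid-height, 45 mm from the shaft axis.
- large_pointer (a point): Large freewheel: tip of the sprocket's pointer, 80 mm from the shaft axis, 42 mm above the bench.
- large_index (a point): Large freewheel: top of its index post, an upright steel block 10 x 12 mm fixed on the base, 90 mm from the shaft axis, 52 mm above the bench.
- small_handle_end (a point): Smaller freewheel, to be left alone: one end of its T-handle's bar (same handle as the large one, 99 mm above the bench, 45 mm from its shaft axis).
- small_pointer (a point): Smaller freewheel: tip of its sprocket's pointer, 59 mm from its shaft axis, 42 mm above the bench; the sprocket is 94 mm across, on a fixed grey base 154 mm across.

How it is judged:
By the outcome, as a careful person would: the job done as asked, in the order asked, and still so for the second after the job is handed in, with the robot touching nothing.
It also fails if it takes over 32 s, if anything falls off the work surface, if the arm or the gripper's body presses on something with over 40 N, if the wrist force passes 120 N, or if a joint passes its speed limit or range.

## Robot

A 6-joint arm with a two-finger parallel gripper is mounted at the origin on a cart in front of the work surface, level with it; the furniture and walls round the work are solid. World frame = base frame: x ahead of the robot, y to its left, z up, the work surface at z = 0. Lengths are in mm, angles in rad, forces in N, time in s.
With the tool pointing down it reaches from about 250 to 800 mm from the base axis. Payload 8.5 kg.
Tool frame: the origin (TCP) lies midway between the tips of the shut fingers; the grasp point (between the pads) lies 19 mm behind it (bot.grip_depth is the distance from the TCP to the grasp point, in mm); z points along the fingers, y is the direction in which the jaws open and shut (so a half turn about z gives the same grasp; the last joint's range is limited). The gripper opens to 85 mm and grips with 20 to 120 N. Pads are 22 mm wide; open, the fingers measure 114 mm over their backs; the gripper's body (76 mm by 85 mm) begins 54 mm behind the grasp point. The pads swing forward as they close: fully open they stand 13 mm farther back than shut.
Start: joints at [1.102, 0.238, -0.013, 1.319, 0, 1.571], TCP at [237.182, 468.32, 231.276] pointing down, gripper open.
Joint ranges: [-2.66, 2.66], [-1.03, 1.9], [-1.14, 1.46], [-1.82, 2.27], [-1.45, 1.34], [-3.14, 3.14]. Speed limits (rad/s): [2.22, 2.22, 2.79, 3.14, 3.14, 3.14].

## Interface

Orientations are given as a 3x3 rotation matrix whose columns are the frame's x, y, z axes.
In Python, from plant import bot gives the robot as it stands.
- The arm moves only by the shell command python3 -m crank 'ROWS' [OPENING] [FORCE]. ROWS is a JSON object of lists of equal length, an entry for each row: "delta_pos": the shift along the tool's x, y, z in mm, a list of three; "yaw": the turn about the tool's z in degrees. A call has 1 to 5 rows; each row is the pose to reach, as a shift and turn from the pose commanded when the call began, along the tool's axes at that moment; what a row does not reach only later rows make up. A row lasts 1/8 s, in which the tool goes at most 62.5 mm and 10.7 degrees, less where a joint would pass 70% of its speed; a pose out of reach is approached as far as the arm can. A call with a gripper value outside its range is refused whole. OPENING is the opening, from 0 (shut) to 1 (fully open), set as the call begins (- or left out, the last holds). The fingers move at their own pace and stop on an object; FORCE is the grip in N (left out, the last holds). Time passes only in rows, so rows that repeat a pose let the fingers close. It gives the time, the measured TCP pose, the force and the opening at its end, in the units of the state.
- bot.state(): the state, without advancing time (a new reading comes with each control period).
- bot.snapshot(name): name is "scene" or "side" or "wrist"; returns a dict with "image" (420x560x3 uint8, red, green, blue), "vertical_fov" (degrees; the focal length in pixels is half the picture's height over the tangent of half this angle, whatever the lens; pixels are square), "cx", "cy" (the principal point, pixels), "position" and "orientation" of the camera in the world. Camera axes: x right, y up, looking along -z (the intrinsics and any distortion apply to the point x, -y, -z); pixel columns grow to the right and rows downward; lengths in mm; the calibration is good to about 2 mm. The wrist camera is an equidistant fisheye: a pixel r from the principal point sees the ray r / f radians off the axis. A picture is of the moment at which its call begins. There is no depth.
- bot.hand_in(): hands the job in, once; it reports no verdict.
The state is a dict: "time_s": time; "joint_positions": joint angles; "dq": joint speeds; "effort": joint torques, N m; "tcp_pos": TCP position; "tool_rot": TCP orientation; "wrist_force": force on the tool from outside, world axes, zero at the start; "moment": the same for the moment, N m; "gripper_width": finger opening in mm.
Only numpy, scipy, OpenCV 4.12 (cv2) and the standard library are available. Lean on these libraries where they do the work, as an engineer would, in place of code of your own. Each camera call takes 0.05 s, during which the arm holds its last target. There are 200 camera calls.

## Working session

There is one attempt and no reset: what is moved stays moved. The work goes in short steps, Python scripts to look and compute and a shell command to move; the robot and the scene stay as the last step left them, time stands still between calls to the robot, and variables do not carry over. Pictures are saved under pics/ and viewed, about 8 in all and at most 12, crops included, and the job is handed in when it is done.

```bash
mkdir -p pics; ls
cat > h.py <<'E'
import numpy as np, cv2
from plant import bot
def snap(n,f):
    s=bot.snapshot(n); cv2.imwrite('pics/'+f,cv2.cvtColor(s['image'],cv2.COLOR_RGB2BGR)); return s
def ray(s,u,v,fish=False):
    f=s['image'].shape[0]/2/np.tan(np.radians(s['vertical_fov'])/2)
    x,y=u-s['cx'],v-s['cy']
    if fish:
        r=np.hypot(x,y); t=r/f; d=np.array([np.sin(t)*x/r,-np.sin(t)*y/r,-np.cos(t)])
    else: d=np.array([x/f,-y/f,-1])
    return np.array(s['position']),np.array(s['orientation'])@d
def onplane(s,u,v,z,fish=False):
    p,d=ray(s,u,v,fish); return p+d*(z-p[2])/d[2]
E
python3 - <<'E'
from h import *
import pickle
d={}
for n in('scene','side','wrist'):
    s=snap(n,n+'0.png'); d[n]=s; print(n,s['vertical_fov'],s['cx'],s['cy'],np.round(s['position']),np.round(s['orientation'],2).tolist(),[k for k in s])
pickle.dump(d,open('d0.pkl','wb'))
a=[cv2.imread(f'pics/{n}0.png') for n in d]
st=bot.state();print(st['time_s'],st['tool_rot'],st['gripper_width'])
E
```

```text
pics
scene 56.33687674325917 281.1071505114993 202.91789656493077 [-111. -576.  595.] [[0.51, 0.51, -0.69], [-0.86, 0.3, -0.42], [-0.0, 0.81, 0.59]] ['image', 'vertical_fov', 'cx', 'cy', 'position', 'orientation']
side 47.83640554550551 277.0666559549313 212.80554125054553 [  560. -1094.   513.] [[1.0, -0.01, 0.07], [0.06, 0.44, -0.89], [-0.02, 0.9, 0.44]] ['image', 'vertical_fov', 'cx', 'cy', 'position', 'orientation']
wrist 65.70646984690485 274.86526583645417 203.69493296961315 [176. 499. 373.] [[0.45, -0.86, -0.24], [0.89, 0.43, 0.13], [-0.0, -0.27, 0.96]] ['image', 'vertical_fov', 'cx', 'cy', 'position', 'orientation']
0.15 [[-8.92106893e-01  4.51824100e-01 -5.23771197e-04]
 [ 4.51824402e-01  8.92106383e-01 -9.54034146e-04]
 [ 3.62040091e-05 -1.08775305e-03 -9.99999408e-01]] 85.29855767800817
```

View pics/scene0.png

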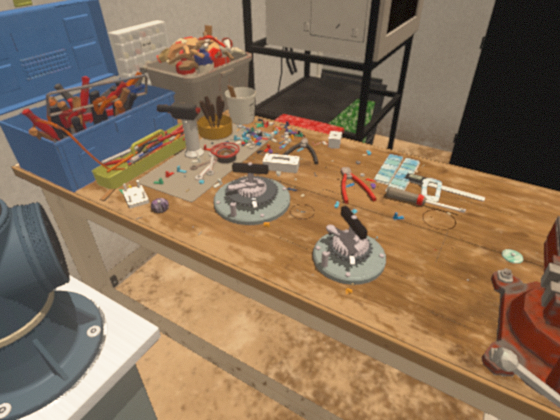

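View pics/side0.png

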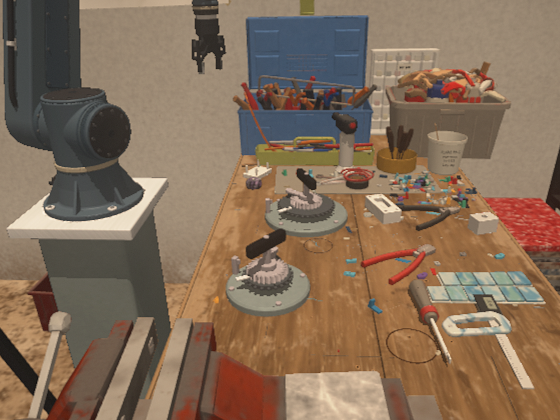

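The larger freewheel is the farther one: base about (252,199) in scene and (306,213) in side. Its handle is at (250,168) in scene and (306,180) in side. I'll enlarge it and get rough positions.

Run:
```python
from h import *
import pickle
d=pickle.load(open('d0.pkl','rb'))
a=cv2.resize(cv2.imread('pics/scene0.png')[150:230,205:300],None,fx=4,fy=4,interpolation=2)
b=cv2.resize(cv2.imread('pics/side0.png')[160:240,260:355],None,fx=4,fy=4,interpolation=2)
cv2.imwrite('pics/c0.png',np.hstack([a,b]))
print(onplane(d['scene'],252,199,10),onplane(d['side'],306,213,10))
print('handle',onplane(d['scene'],250,168,99),onplane(d['side'],306,180,99))
print('small',onplane(d['scene'],349,254,10),onplane(d['side'],268,285,10))
```

```text
[549.5868608  -92.25814138  10.        ] [555.13725425 -82.55550225  10.        ]
handle [553.88651126 -88.62433846  99.        ] [554.58631153 -92.5701537   99.        ]
small [ 487.76053382 -385.00838812   10.        ] [ 488.26126195 -380.04100983   10.        ]
```

View pics/c0.png

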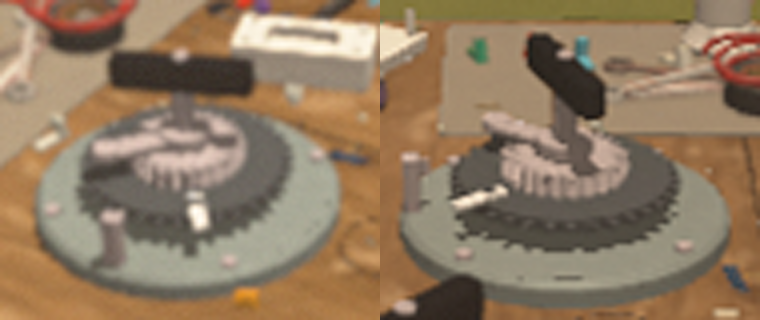

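```bash
cat >> h.py <<'E'
def rel(target,yawdir=None):
    s=bot.state(); R=np.array(s['tool_rot']); p=np.array(s['tcp_pos'])
    return R.T@(np.array(target)-p)
E
python3 - <<'E'
from h import *
import pickle
d=pickle.load(open('d0.pkl','rb'))
S,D=d['scene'],d['side']
def a(n,s,u,v,z,o=(554,-90)):
    p=onplane(s,u,v,z); print(n,np.round(p),'r',np.round(np.hypot(*(p[:2]-o))),'ang',np.round(np.degrees(np.arctan2(p[1]-o[1],p[0]-o[0]))))
a('ptr',S,205+200/4,150+225/4,42);a('ptr',D,260+(453-380)/4,160+204/4,42)
a('idx',S,205+113/4,150+215/4,52);a('idx',D,260+(412-380)/4,160+158/4,52)
a('hL',S,205+112/4,150+72/4,99);a('hR',S,205+252/4,150+75/4,99)
a('hA',D,260+(532-380)/4,160+47/4,99);a('hB',D,260+(600-380)/4,160+100/4,99)
a('toolbox',D,245,155,0);a('heatgun',D,345,165,0)
for t in [(300,300,290),(370,100,290),(540,-75,290)]: print(t,rel(t))
E
```

```text
ptr [ 493. -141.   42.] r 80.0 ang -140.0
ptr [ 493. -138.   42.] r 78.0 ang -142.0
idx [ 464. -100.   52.] r 90.0 ang -174.0
idx [467. -99.  52.] r 88.0 ang -174.0
hL [533. -53.  99.] r 43.0 ang 120.0
hR [ 573. -128.   99.] r 43.0 ang -63.0
hA [535. -42.  99.] r 52.0 ang 111.0
hB [ 575. -121.   99.] r 38.0 ang -56.0
toolbox [354. 356.   0.] r 489.0 ang 114.0
heatgun [670. 268.   0.] r 376.0 ang 72.0
(300, 300, 290) [-132.08802898 -121.57168255  -59.04179335]
(370, 100, 290) [-284.90039191 -268.36527225  -58.88765051]
(540, -75, 290) [-515.62783407 -347.67379237  -58.80973564]
```

```bash
python3 -m crank '{"delta_pos":[[-26,-50,-20],[-53,-99,-40],[-79,-148,-59],[-132,-180,-59],[-182,-210,-59]],"yaw":[0,0,0,0,0]}'
python3 -c "from h import *;print([rel(t) for t in [(540,-75,290)]])"
```

```text
time_s: 0.78
tcp_pos: [305.0, 197.2, 290.7]
tool_rot: [[-0.893, 0.451, 0.001], [0.451, 0.893, 0.001], [-0.001, 0.001, -1.0]]
wrist_force: [0.6, 1.7, 0.2]
gripper_width: 85.3
[array([-332.47932753, -137.07184487,    0.83556671])]
```

```bash
python3 -m crank '{"delta_pos":[[-50,-25,0],[-105,-50,0],[-160,-75,0],[-215,-95,0],[-270,-115,0]],"yaw":[0,8,16,26,36]}'
python3 - <<'E'
from h import *
print(rel((540,-75,290)),bot.state()['joint_positions'])
E
```

```text
time_s: 1.4
tcp_pos: [494.6, -27.7, 290.3]
tool_rot: [[-0.45, 0.893, 0.0], [0.893, 0.45, 0.0], [0.0, 0.0, -1.0]]
wrist_force: [1.1, 0.6, 0.7]
gripper_width: 85.4
[-62.69070382  19.25334834   0.25805241] [-5.60253342e-02  1.73759345e-01  5.27120451e-02  1.44960431e+00
  1.06165165e-04  1.04744747e+00]
```

```bash
python3 -m crank '{"delta_pos":[[-40,12,0],[-63,19,0],[-63,19,0],[-63,19,0]],"yaw":[0,0,0,0]}'
python3 - <<'E'
from h import *
import pickle
s=snap('wrist','w1.png'); pickle.dump(s,open('w1.pkl','wb'))
st=bot.state();print(st['tcp_pos'],np.round(s['position']))
E
```

```text
time_s: 1.9
tcp_pos: [538.6, -72.8, 290.1]
tool_rot: [[-0.456, 0.89, -0.001], [0.89, 0.456, 0.0], [0.001, -0.001, -1.0]]
wrist_force: [0.0, -0.0, 0.1]
gripper_width: 85.3
[538.54058914 -72.55951031 290.39095689] [508. -12. 432.]
```

View pics/w1.png

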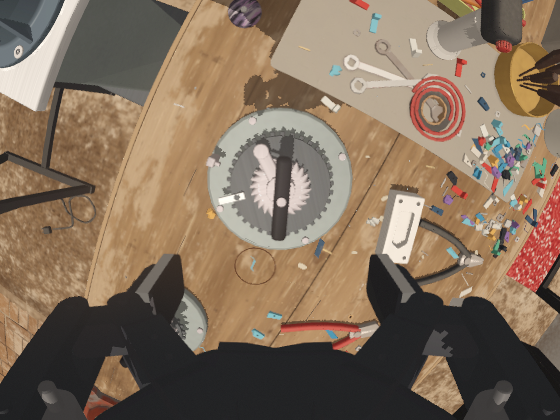

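The bar runs from about (284,157) to (279,238), with its centre screw at (282,202). The pointer is at (231,199), the index post at (214,161), and the base disc is centred near (281,178). I'll refine these with masks.

```bash
cat > m.py <<'E'
from h import *
def comp(m,u,v):
    n,l,st,c=cv2.connectedComponentsWithStats(m.astype(np.uint8))
    k=min(range(1,n),key=lambda i:np.hypot(*(c[i]-(u,v)))-0.02*min(st[i][4],400)); return l==k
def pts(m,s,z,fish=True):
    y,x=np.nonzero(m); return np.array([onplane(s,a,b,z,fish)[:2] for a,b in zip(x,y)])
def ang(v): return np.degrees(np.arctan2(v[1],v[0]))
E
python3 - <<'E'
from m import *
import pickle
s=pickle.load(open('w1.pkl','rb')); im=s['image'].astype(int); hsv=cv2.cvtColor(s['image'],cv2.COLOR_RGB2HSV)
g=comp((abs(im[...,0]-im[...,1])<25)&(im[...,1]>=im[...,0])&(im.mean(2)>90)&(im.mean(2)<190),340,190)
c=max(cv2.findContours(g.astype(np.uint8),0,1)[0],key=len)
P=np.array([onplane(s,*q[0],10,True)[:2] for q in c]).astype(np.float32)
(bc,r)=cv2.minEnclosingCircle(P); A=np.c_[2*P,np.ones(len(P))];x=np.linalg.lstsq(A,(P**2).sum(1),rcond=None)[0]
print('base z10',bc,r,x[:2],np.sqrt(x[2]+x[:2]@x[:2]),g.sum())
v=im.max(2); b=np.zeros_like(v,bool); b[140:250,265:300]=v[140:250,265:300]<45
print(np.unique(b.sum(1)),b.sum()); Q=pts(b,s,111)
bb=cv2.minAreaRect(Q.astype(np.float32)); print('bar z111',bb)
w=np.zeros_like(b); w[185:215,212:250]=im.min(2)[185:215,212:250]>205
W=pts(w,s,42); print('ptr',w.sum(),cv2.minAreaRect(W.astype(np.float32)),W.mean(0))
for n,u,vv,z in [('screw',282,202,112),('hU',284,157,111),('hL',279,238,111),('idx',214,161,52),('ptrtip',219,202,42)]: print(n,onplane(s,u,vv,z,True))
big=cv2.resize(s['image'][100:255,200:360],None,fx=3.5,fy=3.5,interpolation=2)[...,::-1]
mk=cv2.resize(np.dstack([w*255,b*255,g*255]).astype(np.uint8)[100:255,200:360],None,fx=1.4,fy=1.4,interpolation=0)
big=big.copy(); o=np.zeros((big.shape[0],big.shape[1]+mk.shape[1],3),np.uint8);o[:,:big.shape[1]]=big;o[:mk.shape[0],big.shape[1]:]=mk
cv2.imwrite('pics/w1c.png',o)
E
```

```text
base z10 (634.6829223632812, -36.684104919433594) 9.999999747378752e-05 [317.34125665 -18.34204064] 317.8712846839546 1
[0] 0Traceback (most recent call last):
  File "<stdin>", line 11, in <module>
cv2.error: OpenCV(4.12.0) /io/opencv/modules/imgproc/src/convhull.cpp:143: error: (-215:Assertion failed) total >= 0 && (depth == CV_32F || depth == CV_32S) in function 'convexHull'
```

Run:
```python
from m import *
import pickle
s=pickle.load(open('w1.pkl','rb')); im=s['image']
for q in [(282,180),(281,225),(343,190),(255,235),(231,199),(250,200),(310,160)]: print(q,im[q[1],q[0]])
big=cv2.resize(im[100:255,200:360],None,fx=3.5,fy=3.5,interpolation=2)[...,::-1]
cv2.imwrite('pics/w1c.png',big)
for n,u,vv,z in [('screw',282,202,112),('hU',284,157,111),('hL',279,238,111),('idx',214,161,52),('ptrtip',219,202,42)]: print(n,onplane(s,u,vv,z,True))
```

```text
(282, 180) [81 73 70]
(281, 225) [71 65 63]
(343, 190) [181 181 169]
(255, 235) [192 192 180]
(231, 199) [255 255 246]
(250, 200) [133 129 123]
(310, 160) [125 123 119]
screw [554.56123196 -88.2252411  112.        ]
hU [535.09886002 -46.36697815 111.        ]
hL [ 570.22028387 -125.12576158  111.        ]
idx [467.90850478 -94.43940343  52.        ]
ptrtip [ 494.33121335 -141.05414909   42.        ]
```

View pics/w1c.png

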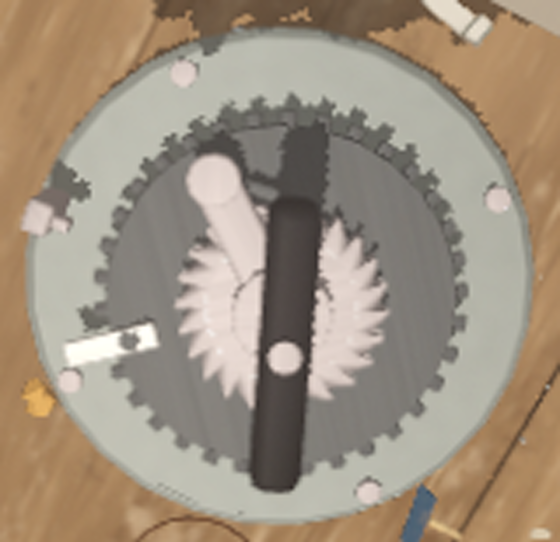

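```bash
cat >> m.py <<'E'
def analyse(s,fish=True,zb=(8,12,16)):
    im=s['image'].astype(int); m=im.mean(2)
    g=(im[...,1]>=im[...,0]-2)&(m>140)&(m<205)&(im[...,0]-im[...,2]<20)
    p,_=ray(s,0,0)
    return g
def circ(P):
    A=np.c_[2*P,np.ones(len(P))]
    for _ in range(4):
        x=np.linalg.lstsq(A,(P**2).sum(1),rcond=None)[0]; r=np.sqrt(x[2]+x[:2]@x[:2])
        e=abs(np.hypot(*(P-x[:2]).T)-r); k=e<max(1.5,2*np.median(e)); P=P[k];A=A[k]
    return x[:2],r,len(P)
E
python3 - <<'E'
from m import *
import pickle
s=pickle.load(open('w1.pkl','rb')); g=analyse(s).astype(np.uint8); im=s['image'].astype(int)
n,l,st,c=cv2.connectedComponentsWithStats(g); k=1+np.argmax(st[1:,4]); print(st[k])
C=max(cv2.findContours((l==k).astype(np.uint8),0,1)[0],key=len)
h=cv2.convexHull(C)[:,0]
for z in (8,12,16): print(z,circ(np.array([onplane(s,*q,z,True)[:2] for q in h])))
b=np.zeros(g.shape,bool); b[150:246,262:300]=(im.max(2)<92)[150:246,262:300]
b=cv2.morphologyEx(b.astype(np.uint8),2,np.ones((3,3)));Q=pts(b,s,111)
print(cv2.minAreaRect(Q.astype(np.float32)),len(Q))
w=np.zeros(g.shape,bool); w[185:215,212:250]=im.min(2)[185:215,212:250]>225
W=pts(w,s,42); print('ptr',w.sum(),cv2.minAreaRect(W.astype(np.float32)))
i=np.zeros(g.shape,bool); i[155:170,205:216]=True;
E
```

```text
[ 208  110  144  139 6387]
8 (array([553.8640628 , -90.27989285]), np.float64(96.72598402250331), 45)
12 (array([553.43003302, -89.54052266]), np.float64(95.81370927320114), 45)
16 (array([552.99600325, -88.80115248]), np.float64(94.90143452389472), 45)
((550.9563598632812, -83.16740417480469), (15.304442405700684, 95.36875915527344), 22.954341888427734) 1194
ptr 111 ((505.87933349609375, -129.68814086914062), (31.598949432373047, 7.4760284423828125), 41.214447021484375)
```

```bash
python3 -m crank '{"delta_pos":[[-11,3,50],[-22,6,100],[-22,6,150],[-22,6,190],[-22,6,210]],"yaw":[2,3.5,3.5,3.5,3.5]}'
python3 - <<'E'
from h import *
print(rel((554,-89.5,80)))
snap('wrist','w2.png')
E
```

```text
time_s: 2.58
tcp_pos: [552.8, -88.9, 78.6]
tool_rot: [[-0.402, 0.916, -0.002], [0.916, 0.402, 0.0], [0.001, -0.002, -1.0]]
wrist_force: [0.4, -0.0, -0.4]
gripper_width: 85.2
[-1.02535454  0.82098031 -1.4090099 ]
```

View pics/w2.png

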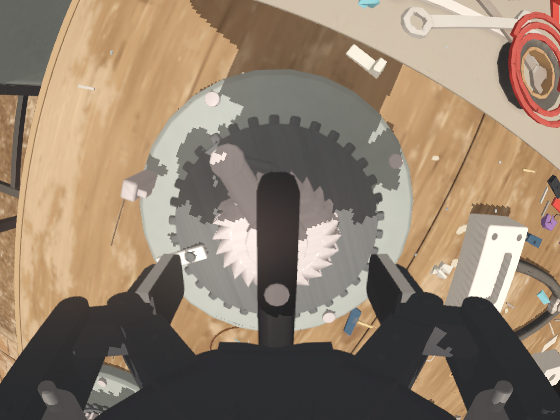

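The bar is upright in the image at x≈277, midway between the fingers (about 165 and 390), so it is aligned. Closing now.

```bash
python3 -m crank '{"delta_pos":[[0,1,0],[0,1,0],[0,1,0],[0,1,0],[0,1,0]],"yaw":[0,0,0,0,0]}' 0 50
```

```text
time_s: 3.25
tcp_pos: [554.4, -90.5, 81.3]
tool_rot: [[-0.4, 0.916, -0.001], [0.916, 0.4, -0.002], [-0.001, -0.002, -1.0]]
wrist_force: [-7.5, -3.7, 11.0]
gripper_width: 15.3
```

```bash
python3 -m crank '{"delta_pos":[[0,-1,-1],[0,-1,-1],[0,-1,-1]],"yaw":[0,0,0]}'
python3 -m crank '{"delta_pos":[[0,0,0],[0,0,0],[0,0,0],[0,0,0],[0,0,0]],"yaw":[-7,-15,-23,-31,-38]}'
```

```text
time_s: 3.62
tcp_pos: [554.3, -90.5, 81.4]
tool_rot: [[-0.401, 0.916, -0.001], [0.916, 0.401, -0.001], [-0.001, -0.001, -1.0]]
wrist_force: [-4.2, -4.0, 2.1]
gripper_width: 15.2
time_s: 4.25
tcp_pos: [555.9, -89.2, 81.4]
tool_rot: [[-0.882, 0.471, 0.002], [0.471, 0.882, 0.002], [-0.001, 0.003, -1.0]]
wrist_force: [3.4, 3.7, -3.2]
gripper_width: 15.3
```

```bash
python3 -m crank '{"delta_pos":[[0,0,0],[0,0,0],[0,0,0],[0,0,0],[0,0,0]],"yaw":[-8,-16,-24,-32,-38]}'
python3 -m crank '{"delta_pos":[[0,0,0],[0,0,0],[0,0,0]],"yaw":[0,0,0]}'
python3 - <<'E'
from m import *
import pickle
d={n:snap(n,n+'3.png') for n in('scene','side','wrist')}; pickle.dump(d,open('d3.pkl','wb'))
print(bot.state()['joint_positions'])
a=cv2.resize(cv2.imread('pics/scene3.png')[150:230,205:300],None,fx=4,fy=4,interpolation=2)
b=cv2.resize(cv2.imread('pics/side3.png')[160:240,260:355],None,fx=4,fy=4,interpolation=2)
w=cv2.resize(cv2.imread('pics/wrist3.png'),(380,285))
o=np.zeros((320+285,760,3),np.uint8);o[:320]=np.hstack([a,b]);o[320:,:380]=w
cv2.imwrite('pics/c3.png',o[:600])
E
```

```text
time_s: 4.88
tcp_pos: [556.2, -87.1, 81.5]
tool_rot: [[-0.985, -0.174, 0.003], [-0.174, 0.985, 0.005], [-0.004, 0.005, -1.0]]
wrist_force: [4.9, 14.0, -1.9]
gripper_width: 15.0
time_s: 5.25
tcp_pos: [556.2, -87.2, 81.4]
tool_rot: [[-0.985, -0.17, 0.003], [-0.17, 0.985, 0.005], [-0.004, 0.005, -1.0]]
wrist_force: [4.7, 13.3, -2.1]
gripper_width: 15.3
[-0.15848931  0.39026068 -0.19324148  0.9854267   0.0056547  -0.32929806]
```

View pics/c3.png

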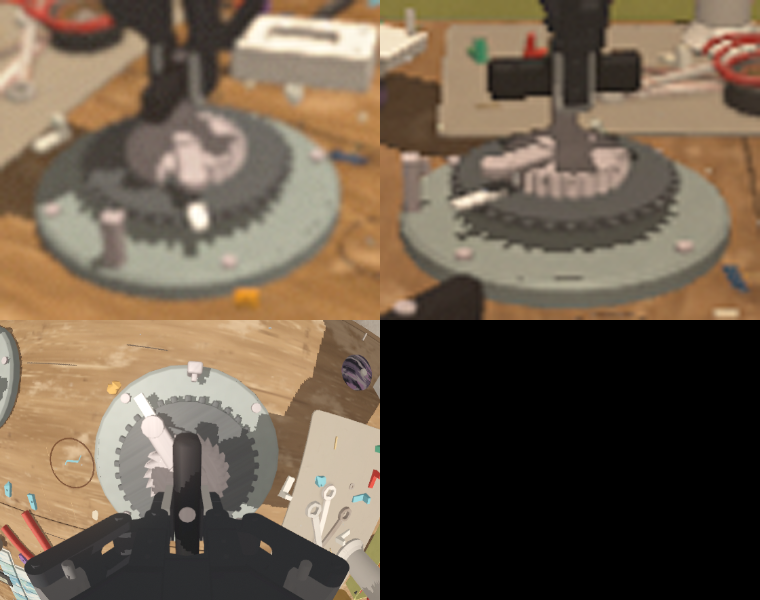

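The sprocket pointer hasn't moved: still (200,225) in the scene crop and (453,204) in the side crop. The handle has turned about 76° anticlockwise. Next I turn clockwise, following the small grip offset, and then measure.

```bash
python3 -m crank '{"delta_pos":[[0,2,0],[0,1.5,0],[0.2,1,0],[0.3,0.5,0],[0.4,0.3,0]],"yaw":[0,7,15,23,30]}'
python3 -m crank '{"delta_pos":[[0,0,0],[0,0,0]],"yaw":[0,0]}'
python3 - <<'E'
from m import *
import pickle
d={n:snap(n,n+'4.png') for n in('scene','side','wrist')}; pickle.dump(d,open('d4.pkl','wb'))
def tip(s,box,fish):
    x0,y0,x1,y1=box; w=np.zeros(s['image'].shape[:2],bool); w[y0:y1,x0:x1]=s['image'].min(2)[y0:y1,x0:x1]>225
    return w
a=cv2.resize(cv2.imread('pics/scene4.png')[150:230,205:300],None,fx=4,fy=4,interpolation=2)
b=cv2.resize(cv2.imread('pics/side4.png')[160:240,260:355],None,fx=4,fy=4,interpolation=2)
w=cv2.resize(cv2.imread('pics/wrist4.png')[50:330,120:440],(320,280))
o=np.zeros((600,760,3),np.uint8);o[:320]=np.hstack([a,b]);o[320:,:320]=w
cv2.imwrite('pics/c4.png',o[:600])
E
```

```text
time_s: 6.02
tcp_pos: [556.0, -88.8, 81.5]
tool_rot: [[-0.936, 0.351, 0.003], [0.351, 0.936, 0.002], [-0.002, 0.003, -1.0]]
wrist_force: [5.2, 3.2, -3.9]
gripper_width: 15.0
time_s: 6.28
tcp_pos: [556.1, -88.7, 81.5]
tool_rot: [[-0.938, 0.347, 0.003], [0.347, 0.938, 0.002], [-0.002, 0.003, -1.0]]
wrist_force: [5.9, 4.2, -4.3]
gripper_width: 15.0
```

View pics/c4.png

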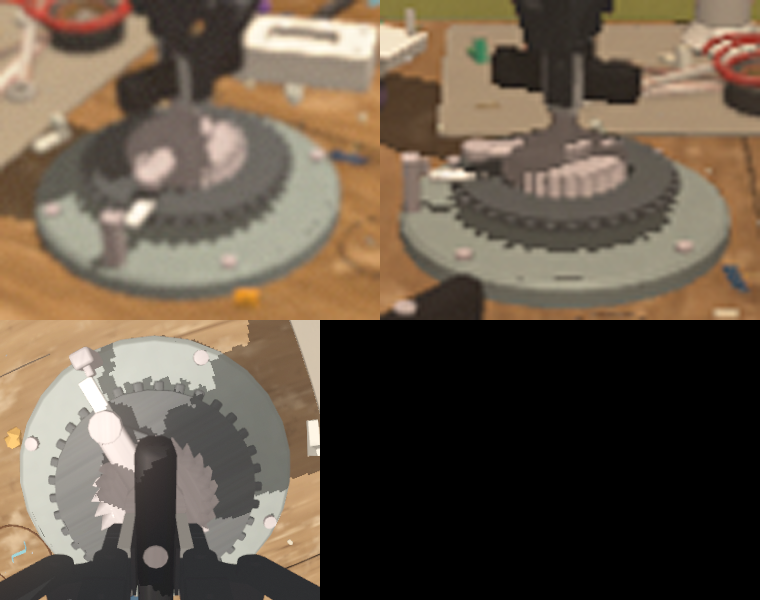

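```bash
cat >> m.py <<'E'
S=np.array([553.1,-87.7])
def ptr(s,box,fish,th=215,z=42):
    x0,y0,x1,y1=box; w=np.zeros(s['image'].shape[:2],np.uint8); w[y0:y1,x0:x1]=s['image'].min(2)[y0:y1,x0:x1]>th
    n,l,st,c=cv2.connectedComponentsWithStats(w); k=1+np.argmax(st[1:,4]); P=pts(l==k,s,z,fish).astype(np.float32)
    return P.mean(0),cv2.minAreaRect(P),st[k]
E
python3 - <<'E'
from m import *
import pickle
d=pickle.load(open('d4.pkl','rb')); d0=pickle.load(open('d0.pkl','rb')); w1=pickle.load(open('w1.pkl','rb'))
for n,s,box,f in [('w1',w1,(212,185,250,215),1),('w4',d['wrist'],(192,105,232,145),1),('sc0',d0['scene'],(249,195,259,208),0),('sc4',d['scene'],(234,198,245,207),0),('sd0',d0['side'],(275,205,289,213),0),('sd4',d['side'],(272,200,280,206),0)]:
    for th in (200,225):
        m,r,st=ptr(s,box,f,th); print(n,th,np.round(m,1),'ang',round(ang(m-S),1),np.round(r[1],1),round(r[2],1),st)
for n,s,u,v,f in [('w1',w1,211.4,161.4,1),('w4',d['wrist'],201,88,1),('sc',d0['scene'],205+113/4,150+215/4,0),('sd',d0['side'],268,199.5,0)]:
    p=onplane(s,u,v,52,f)[:2]; print('idx',n,np.round(p,1),round(ang(p-S),1),np.hypot(*(p-S)))
for n,s in (('w1',w1),('w4',d['wrist'])):
    g=analyse(s).astype(np.uint8); nn,l,st,c=cv2.connectedComponentsWithStats(g); k=1+np.argmax(st[1:,4])
    h=cv2.convexHull(np.argwhere(l==k)[:,::-1].astype(np.int32))[:,0]
    print(n,[circ(np.array([onplane(s,*map(float,q),z,True)[:2] for q in h])) for z in (5,10)])
im=d['wrist']['image'][60:160,170:270]; cv2.imwrite('pics/c5.png',cv2.resize(im,(600,600),interpolation=2)[...,::-1])
E
```

```text
w1 200 [ 501.  -133.8] ang -138.5 [21.9  8.1] 41.2 [218 195  18  10 105]
w1 225 [ 501.1 -133.8] ang -138.5 [19.4  7.5] 41.2 [219 195  16   9  87]
w4 200 [ 484.2 -103.4] ang -167.2 [22.5 22.2] 68.0 [ 192  105   40   40 1069]
w4 225 [ 485.  -100.1] ang -169.7 [20.2  8.2] 9.6 [198 107  29  36 503]
sc0 200 [ 500.5 -133.5] ang -139.0 [16.2  4.8] 33.9 [253 202   3   5  12]
sc0 225 [ 501.  -133.2] ang -138.8 [12.4  4.8] 34.1 [253 202   3   4   9]
sc4 200 [ 485.5 -100.5] ang -169.3 [17.   6.4] 4.1 [237 201   5   5  14]
sc4 225 [ 485.8 -100.3] ang -169.4 [12.1  4.8] 30.5 [238 201   3   4   9]
sd0 200 [ 502.1 -130.3] ang -140.1 [12.   2.8] 39.1 [280 209   6   2   6]Traceback (most recent call last):
  File "<stdin>", line 6, in <module>
  File "m.py", line 22, in ptr
    n,l,st,c=cv2.connectedComponentsWithStats(w); k=1+np.argmax(st[1:,4]); P=pts(l==k,s,z,fish).astype(np.float32)
                                                      ~~~~~~~~~^^^^^^^^^^
    return _wrapfunc(a, 'argmax', axis=axis, out=out, **kwds)
    return bound(*args, **kwds)
ValueError: attempt to get argmax of an empty sequence
```

Run:
```python
from m import *
import pickle
d=pickle.load(open('d4.pkl','rb')); d0=pickle.load(open('d0.pkl','rb')); w1=pickle.load(open('w1.pkl','rb'))
for n,s,u,v,f in [('w1',w1,211.4,161.4,1),('w4',d['wrist'],201,88,1),('sc',d0['scene'],205+113/4,150+215/4,0),('sd',d0['side'],268,199.5,0)]:
    p=onplane(s,u,v,52,f)[:2]; print('idx',n,np.round(p,1),round(ang(p-S),1),np.hypot(*(p-S)))
for n,s in (('w1',w1),('w4',d['wrist'])):
    g=analyse(s).astype(np.uint8); nn,l,st,c=cv2.connectedComponentsWithStats(g); k=1+np.argmax(st[1:,4])
    h=cv2.convexHull(np.argwhere(l==k)[:,::-1].astype(np.int32))[:,0]
    print(n,[circ(np.array([onplane(s,*map(float,q),z,True)[:2] for q in h])) for z in (5,10)])
A=cv2.resize(d['wrist']['image'][70:145,180:255],(400,400),interpolation=2); B=cv2.resize(w1['image'][140:215,200:275],(400,400),interpolation=2)
cv2.imwrite('pics/c5.png',np.hstack([A,B])[...,::-1])
```

```text
idx w1 [465.3 -96.3] -174.4 88.25542703298657
idx w4 [464.6 -97. ] -174.0 88.94285641729776
idx sc [464.2 -99.9] -172.2 89.74771582886564
idx sd [466.8 -98.6] -172.8 86.98824973995586
w1 [(array([554.18958513, -90.83442049]), np.float64(97.41019008448338), 45), (array([553.64704791, -89.91020776]), np.float64(96.26984664785267), 45)]
w4 [(array([ 487.83144131, -393.05958866]), np.float64(76.72327464742865), 9), (array([ 487.91113299, -385.56079947]), np.float64(74.96542770742613), 9)]
```

View pics/c5.png

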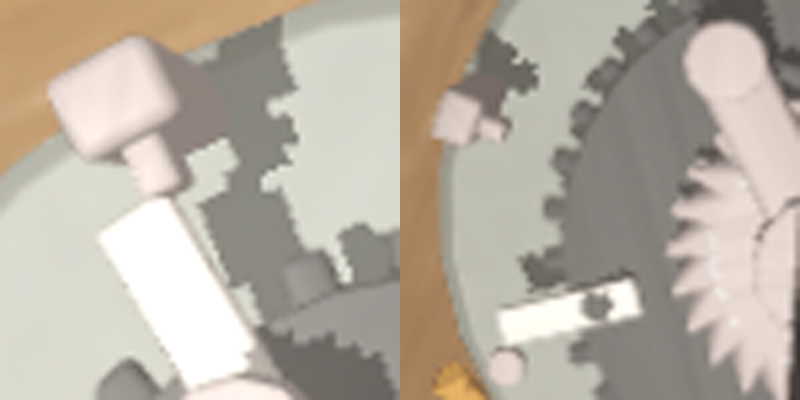

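The pointer tip at (137,218) in the left crop is just short of the post's nub at (165,180), about 3–4.5° by measurement. The stated minimum start angle implies at least 3.7° remains. Clockwise 4° now.

```bash
python3 -m crank '{"delta_pos":[[0,0,0],[0,0,0],[0,0,0],[0,0,0]],"yaw":[2,4,4,4]}'
python3 - <<'E'
from m import *
import pickle
d={n:snap(n,n+'6.png') for n in('scene','side','wrist')}; pickle.dump(d,open('d6.pkl','wb'))
w=d['wrist']
for th in (215,225,235):
  for n,s,box,f in [('w6',w,(195,100,240,135),1),('sc6',d['scene'],(232,196,245,207),0)]:
    try: m,r,st=ptr(s,box,f,th); print(n,th,np.round(m,1),'ang',round(ang(m-S),1),np.round(r[1],1),round(r[2],1),st)
    except ValueError: pass
y=np.array(bot.state()['tool_rot'])[:,1]; print('tool y',ang(y))
A=cv2.resize(w['image'][70:145,180:255],(500,500),interpolation=2)
cv2.imwrite('pics/c6.png',A[...,::-1])
E
```

```text
time_s: 6.92
tcp_pos: [555.9, -88.9, 81.4]
tool_rot: [[-0.911, 0.412, 0.003], [0.412, 0.911, 0.002], [-0.002, 0.003, -1.0]]
wrist_force: [5.2, 2.1, -4.2]
gripper_width: 15.0
w6 215 [482.5 -97.3] ang -172.3 [17.5  8.7] 7.1 [195 110  29  25 395]
sc6 215 [485.3 -98. ] ang -171.4 [13.1  5.9] 19.0 [237 201   4   4  11]
w6 225 [482.6 -97.2] ang -172.3 [17.5  8.2] 7.1 [196 110  28  25 380]
sc6 225 [485.7 -98. ] ang -171.3 [13.6  2.2] 4.0 [237 201   4   4   7]
w6 235 [482.6 -97.2] ang -172.3 [17.4  8.1] 6.9 [196 110  28  25 370]
sc6 235 [484.6 -97.9] ang -171.5 [12.5  2.1] 4.1 [237 201   3   4   6]
tool y 65.69737536097726
```

View pics/c6.png

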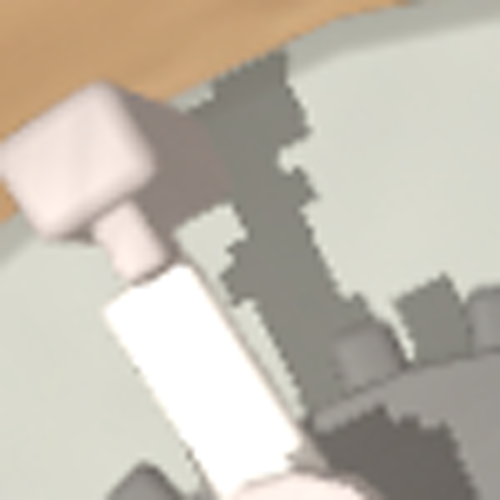

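Run:
```python
from m import *
import pickle
d=pickle.load(open('d6.pkl','rb')); w=d['wrist']; d4=pickle.load(open('d4.pkl','rb'))['wrist']; w1=pickle.load(open('w1.pkl','rb'))
# local shaft estimate in this view: bar-axis screw top (112) not needed; fit base rim
for n,s,lo in (('w6',w,1),('w1',w1,1)):
    g=analyse(s); yy,xx=np.nonzero(g); P=pts(g,s,8); k=np.abs(np.hypot(*(P-S).T)-85)<22
    Q=P[k]; a=np.arctan2(*(Q-S).T[::-1]); r=np.hypot(*(Q-S).T); E=[]
    for b in np.arange(-np.pi,np.pi,.05):
        j=(a>=b)&(a<b+.05)
        if j.sum()>8: E.append(Q[j][np.argmax(r[j])])
    print(n,'base z8',circ(np.array(E)))
c=S
for n,s,k,x0,y0,lst in [('w6',w,500/75,180,70,[('tip',147,286,42),('post',77,161,52),('peg',146,266,42),('peg',146,266,47)]),('w4',d4,400/75,180,70,[('tip',138,217,42),('post',115,97,52),('peg',164,182,42),('peg',164,182,47)]),('w1',w1,400/75,200,140,[('tip',499,325,42),('post',457,115,52),('peg',502,130,42)])]:
    for nm,u,v,z in lst:
        p=onplane(s,u/k+x0,v/k+y0,z,1)[:2]
        print(n,nm,z,np.round(p,1),[(round(ang(p-q),1),round(np.hypot(*(p-q)),1)) for q in (S,np.array([553.9,-90]))])
```

```text
w6 base z8 (array([554.35245341, -88.98716335]), np.float64(98.22213065905879), 54)
w1 base z8 (array([554.28262508, -90.43597615]), np.float64(96.17096780099719), 101)
w6 tip 42 [475.6 -97.9] [(np.float64(-172.5), np.float64(78.1)), (np.float64(-174.2), np.float64(78.7))]
w6 post 52 [464.9 -96.7] [(np.float64(-174.2), np.float64(88.7)), (np.float64(-175.7), np.float64(89.3))]
w6 peg 42 [474.1 -97.3] [(np.float64(-173.1), np.float64(79.6)), (np.float64(-174.8), np.float64(80.2))]
w6 peg 47 [474.6 -96.3] [(np.float64(-173.8), np.float64(79.0)), (np.float64(-175.5), np.float64(79.6))]
w4 tip 42 [ 476.2 -100.8] [(np.float64(-170.3), np.float64(78.0)), (np.float64(-172.1), np.float64(78.5))]
w4 post 52 [464.9 -96.7] [(np.float64(-174.2), np.float64(88.7)), (np.float64(-175.7), np.float64(89.3))]
w4 peg 42 [473.8 -96.9] [(np.float64(-173.4), np.float64(79.8)), (np.float64(-175.1), np.float64(80.4))]
w4 peg 47 [474.3 -96.1] [(np.float64(-173.9), np.float64(79.3)), (np.float64(-175.6), np.float64(79.9))]
w1 tip 42 [577.  -97.1] [(np.float64(-21.5), np.float64(25.7)), (np.float64(-17.2), np.float64(24.1))]
w1 post 52 [544.4 -56.6] [(np.float64(105.7), np.float64(32.3)), (np.float64(105.9), np.float64(34.7))]
w1 peg 42 [556.  -56.1] [(np.float64(84.7), np.float64(31.7)), (np.float64(86.4), np.float64(33.9))]
```

About 1.3° remains (post at −174.2°, nub about −173.5°, pointer −172.4°). I'll nudge that, relieve the side force, and release.

```bash
python3 -m crank '{"delta_pos":[[0,0,0],[0,0,0],[0,0,0],[0,0,0]],"yaw":[0.7,1.3,1.3,1.3]}'
python3 - <<'E'
from m import *
import pickle
w=snap('wrist','w7.png'); pickle.dump(w,open('w7.pkl','wb'))
m,r,st=ptr(w,(190,100,240,135),1,225); print(np.round(m,1),ang(m-S),r[1:],st)
cv2.imwrite('pics/c7.png',cv2.resize(w['image'][65:140,170:245],(500,500),interpolation=2)[...,::-1])
E
```

```text
time_s: 7.58
tcp_pos: [555.9, -89.0, 81.4]
tool_rot: [[-0.902, 0.432, 0.003], [0.432, 0.902, 0.001], [-0.002, 0.002, -1.0]]
wrist_force: [4.8, 2.2, -4.6]
gripper_width: 15.2
[482.4 -95.8] -173.47589407697964 ((17.435394287109375, 8.325289726257324), 6.065334796905518) [195 109  29  26 380]
```

View pics/c7.png

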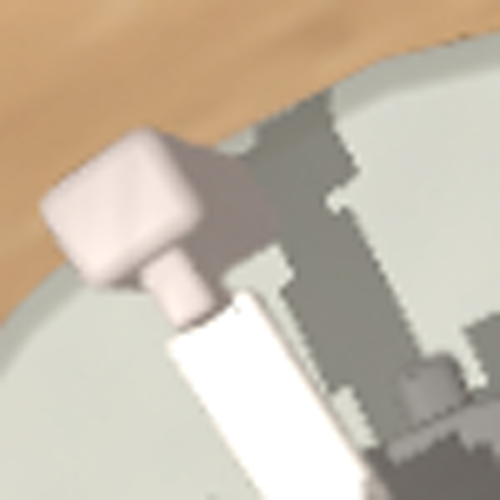

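The pointer tip, mid (210,317), now lines up with the nub end at about (200,308). The pointer angle is −173.5 to −173.9°, against −174.2° for the post. Releasing and rising.

```bash
python3 -m crank '{"delta_pos":[[0,0,0],[0,0,0],[0,0,0],[0,0,0],[0,0,0]],"yaw":[0,0,0,0,0]}' 1
python3 -m crank '{"delta_pos":[[0,0,-30],[0,0,-80],[0,0,-130],[0,0,-180],[0,0,-210]],"yaw":[0,0,0,0,0]}'
python3 -m crank '{"delta_pos":[[0,0,0],[0,0,0],[0,0,0],[0,0,0]],"yaw":[0,0,0,0]}'
python3 - <<'E'
from m import *
import pickle
d={n:snap(n,n+'8.png') for n in('scene','side','wrist')}; pickle.dump(d,open('d8.pkl','wb'))
print(bot.state()['wrist_force'],bot.state()['tcp_pos'])
A=cv2.resize(d['wrist']['image'][80:260,180:390],(490,420),interpolation=2)
B=cv2.resize(d['scene']['image'][150:230,205:300],(300,253),interpolation=2);C=cv2.resize(d['side']['image'][160:240,260:355],(300,253),interpolation=2)
o=np.zeros((506,790,3),np.uint8);o[:420,:490]=A;o[:253,490:]=B;o[253:,490:]=C
cv2.imwrite('pics/c8.png',o[...,::-1])
E
```

```text
time_s: 8.25
tcp_pos: [554.1, -89.9, 81.3]
tool_rot: [[-0.901, 0.433, -0.0], [0.433, 0.901, -0.0], [0.0, -0.0, -1.0]]
wrist_force: [0.2, 0.3, 0.0]
gripper_width: 85.1
time_s: 8.88
tcp_pos: [554.5, -89.9, 294.1]
tool_rot: [[-0.901, 0.433, 0.003], [0.433, 0.901, -0.001], [-0.003, 0.001, -1.0]]
wrist_force: [0.9, -0.2, 0.1]
gripper_width: 85.4
time_s: 9.38
tcp_pos: [553.8, -89.8, 290.4]
tool_rot: [[-0.901, 0.433, -0.002], [0.433, 0.901, 0.0], [0.002, -0.001, -1.0]]
wrist_force: [-0.3, 0.0, -0.5]
gripper_width: 85.3
[ 0.43363776  0.09304403 -0.03292457] [554.04596236 -89.82029847 290.92015528]
```

View pics/c8.png

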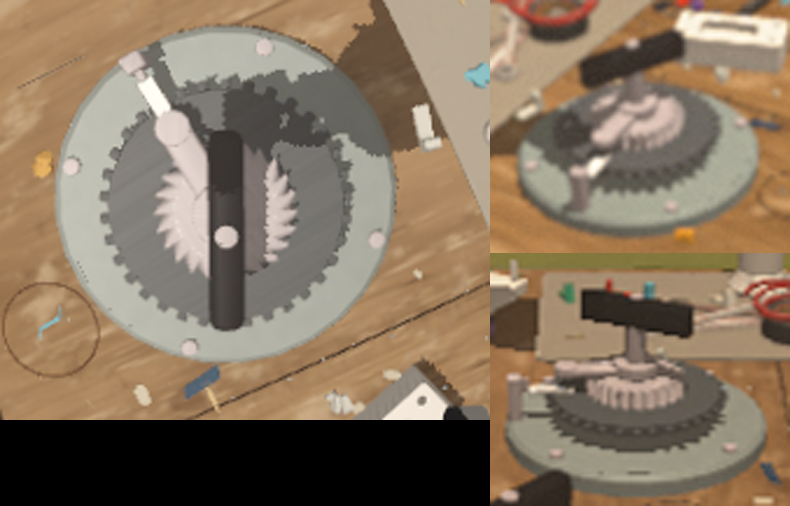

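Run:
```python
from m import *
import pickle
d=pickle.load(open('d8.pkl','rb')); w=d['wrist']
g=analyse(w).astype(np.uint8); C=max(cv2.findContours(g,0,1)[0],key=cv2.contourArea); h=cv2.convexHull(C)[:,0]
c8=[circ(np.array([onplane(w,*map(float,q),z,True)[:2] for q in h])) for z in (8,12)]; print(c8)
for th in (215,230,240):
    m,r,st=ptr(w,(236,108,256,132),1,th); print(np.round(m,1),[ang(m-q) for q in (S,c8[0][0])],r[1:],st)
p=onplane(w,236,106.6,52,True)[:2]; print('post',p,[ang(p-q) for q in (S,c8[0][0])],np.hypot(*(p-S)))
m,r,st=ptr(d['scene'],(232,196,245,207),0,220); print('scene',ang(m-S))
```

```text
[(array([554.0984469 , -89.58139955]), np.float64(96.88139141642574), 33), (array([553.51703134, -89.30848394]), np.float64(95.96910429873327), 33)]
[484.5 -96.1] [np.float64(-173.01796343708395), np.float64(-174.6476947575198)] ((19.4596004486084, 7.873385429382324), 5.617191791534424) [239 113  14  17 107]
[484.1 -96.1] [np.float64(-173.02898581592524), np.float64(-174.6508424483588)] ((17.757556915283203, 7.308887004852295), 7.234144687652588) [240 113  12  16  92]
[484.6 -96.1] [np.float64(-173.02318003379733), np.float64(-174.654796251878)] ((17.41837501525879, 6.646627426147461), 7.244529724121094) [240 114  12  15  79]
post [464.39890715 -97.79470631] [np.float64(-173.50733749500796), np.float64(-174.76832053529088)] 89.27366334858918
scene -172.54662111492615
```

Pointer and post agree to within about 0.5°, and the scene view matches (−172.5° against −172.2°). Handing in.

```bash
python3 -c "from plant import bot; print(bot.hand_in())"
```

```text
the job is handed in; nothing more can be done
None
```

I tested the large freewheel by its T-handle and left its sprocket pointer opposite the index post. The job is handed in after about 9.5 s on the robot's clock.

- **Anticlockwise:** I turned the handle about 76°. It spun loose, and the pointer stayed where it was in both fixed camera views.
- **Clockwise:** the handle gripped with almost no free play. It carried the sprocket about 35° in three steps (30°, 4° and 1.3°).
- **Release:** I opened the gripper and rose clear. The wrist force is about zero and the robot is touching nothing. The smaller freewheel was never approached.

**Last checks:** the wrist camera put the pointer at −173.0° and the post at −173.5°, measured about the shaft. With the shaft position taken from the base circle they were −174.7° and −174.8°. The scene camera gave −172.5° for the pointer against −172.2° for the post.

The views disagree by up to about 1° on the post's absolute direction, so I trust the alignment to about 1°. The side camera's picture was too coarse to check it.

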